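# Charge the specimen clamp and start the tester

### The job

Charge the hydraulic specimen clamp: push its blue pump plunger down again and again with the fingertips, letting it spring back each time, until the red indicator pin has come fully out and its green foot shows. Only then press the green start button right down and let it go. Do not touch the indicator pin or press the red stop button, and leave the other things on the table where they stand.

Things in the scene. Friction and masses are not known exactly. Their poses are not given: they have to be found in the camera images.
- clamp: hydraulic specimen clamp bolted to the table: grey base plate 170 (x) x 130 (y) x 20 mm; origin at the centre of the plate's underside, z up. On it: the steel pump cylinder, 52 mm across and 98 mm tall, at x=-35, y=0 mm; the gauge block with the indicator pin at x=50, y=40 mm; two dark jaws with a yellow specimen, 80 mm tall, at x=48, y=-30 mm
- plunger_top (a point): centre of the flat top of the pump plunger's round blue knob (48 mm across); with the plunger fully up it is 150 mm above the table; moves with the plunger
- plunger (a joint): pump plunger, m pressed straight down: 0 fully up, 0.030 fully down. A spring pushes it back up: about 5 N at the top rising to 11 N at the bottom, plus 1 to 4 N of drag while moving
- gauge_pin (a joint): indicator pin, m risen straight up: 0 in, 0.030 fully out (its stop). It rises about 0.2 mm for each mm that the plunger goes down (6 mm for a full stroke), keeps its place while the plunger comes back up, and starts partly in; once at the stop further strokes do no harm
- pin_tip (a point): centre of the top of the red indicator pin, 20 mm across; 64 mm above the table when fully in, 94 mm when fully out. When fully out, a green band, 8 mm tall, at the foot of the red pin stands clear of its aluminium collar
- console: white start/stop box fixed to the table, 100 (x) x 160 (y) x 45 mm; origin at the centre of its underside; its buttons look up
- start_top (a point): centre of the top of the green start button (32 mm across), about 67 mm above the table
- start (a joint): green start button, m pressed straight down: 0 up, 0.006 fully down at about 5 N; springs back
- stop_top (a point): centre of the top of the red stop button (32 mm across), 84 mm beside the green one, about 67 mm above the table
- stop (a joint): red stop button, m pressed straight down: 0 up, 0.006 fully down
- amber_bottle: bystander: amber glass bottle with a black cap, 64 mm across, 130 mm tall; origin at its underside
- white_jar: bystander: white jar with a red cap, 70 mm across, 90 mm tall; origin at its underside
- beaker: bystander: clear open beaker, 72 mm across, 85 mm tall; origin at its underside
- screwdriver: bystander: screwdriver lying on the table; origin at its underside
- wrench: bystander: wrench lying on the table; origin at its underside
- specimen: bystander: orange dumbbell-shaped test bar lying flat, 120 x 20 x 6 mm; origin at its underside
- jaw_block: bystander: dark steel jaw block, 40 x 30 x 30 mm; origin at its underside
Mind the look-alikes: they are no part of the job. What is shaped like the console but pink or yellow is not meant.

How it is judged:
By the outcome, as a careful person would: the job done as asked, in the order asked, and still so for the second after the job is handed in, with the robot touching nothing.
It also fails if it takes over 58 s, if anything falls off the work surface, if the arm or the gripper's body presses on something with over 40 N, if the wrist force passes 120 N, or if a joint passes its speed limit or range.

### The arm

A 6-joint arm with a two-finger parallel gripper is mounted at the origin on the work surface. World frame = base frame: x ahead of the robot, y to its left, z up, the work surface at z = 0. Lengths are in mm, angles in rad, forces in N, time in s.
With the tool pointing down it reaches from about 400 to 825 mm from the base axis. Payload 7 kg.
Tool frame: the origin (TCP) lies midway between the tips of the shut fingers; the grasp point (between the pads) lies 19 mm behind it; z points along the fingers, y is the line along which they close (so a half turn about z gives the same grasp; the last joint's range is limited). The gripper opens to 88 mm and grips with 3 to 60 N. Pads are 19 mm wide; open, the fingers measure 130 mm over their backs; the gripper's body (78 mm by 193 mm) begins 47 mm behind the grasp point.
Start: joints at [-1.038, 0.359, 0.012, 0, -1.224, -0.288], TCP at [163.569, -654.859, 226.561] pointing down, gripper open.
Joint ranges: [-3.07, 3.07], [-1.43, 2.12], [-1.02, 1.25], [-3.03, 1.67], [-3.05, -0], [-3.03, 3.03]. Speed limits (rad/s): [2.39, 2.39, 3.01, 3.14, 3.14, 3.14].

### API

Orientations are given as a rotation vector (axis times angle).
In Python, from cell import status, cams, robot, spotter gives the robot as it stands.
- The arm moves only by the shell command python3 -m jog 'ROWS' [FORCE]. ROWS is JSON, a list of rows, each a list of 3 entries, a list of its own where there are three numbers: the opening, from -1 (shut) to 1 (fully open), so that 0 is half open, then the shift along the tool's x, y, z in units of 30 cm (1.0 is 30 cm), then the turn, a rotation vector about the tool's x, y, z in units of pi/4 rad (1.0 is pi/4 rad). In form: [[hand, [dx, dy, dz], [wx, wy, wz]], ...]. A call has exactly 10 rows; each row is the pose to reach, as a shift and turn from the pose commanded when the call began, along the tool's axes at that moment; what a row does not reach only later rows make up. A row lasts 1/12 s, in which the tool goes at most 41.7 mm and 7.16 degrees, less where a joint would pass 70% of its speed; a pose out of reach is approached as far as the arm can. A call with a number of a shift or a turn outside -1 to 1 is refused whole. A call with a gripper value outside its range is refused whole. The fingers move at their own pace and stop on an object; FORCE is the grip in N (left out, the last holds). Time passes only in rows, so rows that repeat a pose let the fingers close, or fill a call up. It gives the time, the measured TCP pose, the force, the opening and the grip force at its end, in the units of the state.
- status.state(): the state, without advancing time (a new reading comes with each control period).
- cams.snapshot(name): name is "scene" or "top"; returns the picture (420x560x3 uint8, blue, green, red); there is no depth.
- cams.calibration(name): a dict with "vertical_fov" (degrees; the focal length in pixels is half the picture's height over the tangent of half this angle, whatever the lens; pixels are square), "cx", "cy" (the principal point, pixels), "k1" (the pictures are not rectified: a ray, as slopes to the right and down, at radius r is drawn at 1 + k1 r^2 times it, then the intrinsics apply), "eye" and "rotation" of the camera in the world. Camera axes: x right, y down, z forward; pixel columns grow to the right and rows downward; lengths in mm; the calibration is good to about 2 mm. A picture is of the moment at which its call begins. calibration takes no time and is no camera call.
- robot.job_done(): hands the job in; it is judged then, once.
Trained networks look in the newest picture that a camera, given by its name, has taken for a name from the list of things; names that differ only in an ending like _2 or _b are one class to them, and where a whole thing is asked for, a point or a joint stands for the part that bears it (a point fixed in the world has none). Each returns a list of dicts, best first, with "p" (0 to 1); they miss things now and then, are a little off and sometimes report something else, mostly with a low value. They report only what shows in the picture. A call takes as long as a camera call. They do not tell look-alikes from the thing itself.
- spotter.regions_of(label, camera): "mask" (420x560 bool, what is visible of it) and "extent" ([left, top, width, height] in pixels, round what is visible of it).
The state is a dict: "time_s": time; "qpos": joint angles; "dq": joint speeds; "tau": joint torques, N m; "ee_pos": TCP position; "ee_rot": TCP orientation; "force": force on the tool from outside, world axes, zero at the start; "wrist_torque": the same for the moment, N m; "finger_gap": finger opening in mm; "grasp_force": force on a finger pad.
Only numpy, scipy, OpenCV 4.12 (cv2) and the standard library are available. Lean on these libraries where they do the work, as an engineer would, in place of code of your own. Each camera call takes 0.05 s, during which the arm holds its last target. There are 200 camera calls.

## Working session

There is one attempt and no reset: what is moved stays moved. The work goes in short steps, Python scripts to look and compute and a shell command to move; the robot and the scene stay as the last step left them, time stands still between calls to the robot, and variables do not carry over. Pictures are saved under pics/ and viewed, at most 10 in all, crops included, and the job is handed in when it is done.

```bash
mkdir -p pics
cat > h.py <<'E'
import numpy as np, cv2
from cell import status, cams, robot, spotter
def ray(name,u,v):
    c=cams.calibration(name); f=210/np.tan(np.radians(c["vertical_fov"])/2)
    K=np.array([[f,0,c["cx"]],[0,f,c["cy"]],[0,0,1.]])
    p=cv2.undistortPoints(np.array([[[u,v]]],float),K,np.array([c["k1"],0,0,0.]))[0,0]
    return np.array(c["eye"],float), np.array(c["rotation"],float)@np.array([p[0],p[1],1])
def at(name,u,v,z):
    e,d=ray(name,u,v); return e+d*(z-e[2])/d[2]
def snap(name,fn=None):
    im=cams.snapshot(name)
    if fn: cv2.imwrite("pics/"+fn,im)
    return im
E
python3 - <<'E'
from h import *
a=snap("scene","s0.png");b=snap("top","t0.png")
for n in("top","scene"):
    c=cams.calibration(n);print(n,c)
    for l in("clamp","console","plunger_top","start_top","stop_top","pin_tip"):
        for r in spotter.regions_of(l,n)[:4]:
            m=r["mask"];y,x=np.nonzero(m);print(l,round(r["p"],2),r["extent"],x.mean().round(1),y.mean().round(1))
print(status.state())
E
```

```text
top {'vertical_fov': 56.81674262079458, 'cx': 278.3754539821868, 'cy': 211.32211232436055, 'k1': -0.04226652419109971, 'eye': array([ 407.7143726 ,    5.63688679, 1341.62425305]), 'rotation': array([-2.17565292,  2.13111392, -0.12261962])}
clamp 0.75 [337.6, 184.1, 49.0, 57.0] 361.0 212.7
clamp 0.27 [413.7, 235.4, 30.9, 42.6] 428.6 256.3
console 0.86 [164.9, 270.4, 52.1, 38.5] 191.3 288.1
console 0.69 [187.9, 218.8, 51.2, 29.8] 211.6 234.6
console 0.64 [140.4, 161.9, 51.5, 31.6] 165.2 177.6
plunger_top 0.46 [359.6, 211.0, 14.3, 13.8] 365.0 216.8
start_top 0.52 [197.3, 224.2, 5.8, 10.5] 197.6 230.1
start_top 0.5 [144.3, 169.7, 13.1, 8.1] 149.7 172.8
start_top 0.42 [169.5, 282.8, 4.9, 9.2] 174.9 286.6
start_top 0.15 [310.3, 138.2, 23.1, 26.2] 323.7 152.8
stop_top 0.65 [196.0, 280.3, 11.8, 8.6] 200.3 284.8
stop_top 0.42 [221.1, 226.0, 4.2, 11.4] 223.1 231.5
stop_top 0.38 [167.4, 167.5, 14.0, 11.0] 173.9 172.0
pin_tip 0.26 [132.2, 219.9, 20.1, 28.5] 141.7 232.5
scene {'vertical_fov': 50.84536137984747, 'cx': 289.13988590114474, 'cy': 212.2052708045272, 'k1': -0.022649357789414175, 'eye':
[... 504 characters left out ...]
, 25.6, 31.5] 200.2 231.3
{'time_s': 0.7, 'qpos': array([-1.03790102e+00,  3.58546921e-01,  1.19003522e-02, -4.84888656e-06,
       -1.22409084e+00, -2.88117724e-01]), 'dq': array([ 0.00028525,  0.00100028,  0.00040529,  0.00035568, -0.00017874,
       -0.00108832]), 'tau': array([ 1.99792594e-03, -5.82162809e+01,  2.93249005e+01,  7.00131297e+00,
        1.26272926e-02, -2.65274224e-05]), 'ee_pos': array([ 163.57053382, -654.86001336,  226.59487295]), 'ee_rot': array([-3.83530609e-01,  3.11806585e+00, -8.20062160e-05]), 'force': array([-0.61339107,  0.15643015,  0.36467493]), 'wrist_torque': array([ 0.00356836, -0.02042875,  0.04877009]), 'grasp_force': 0.0, 'finger_gap': 87.57198427749388}
```

View pics/s0.png

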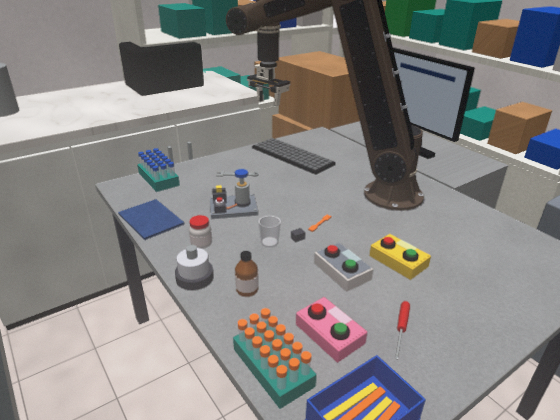

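View pics/t0.png

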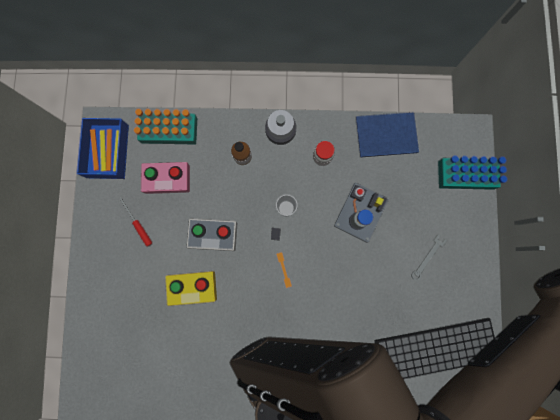

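The scene shows the white console at scene (343,265) / top (211,234), green button top (198,230), red (223,232). The look-alikes are pink at top (165,178) and yellow at top (190,288). The clamp is at top (361,212) with the blue knob at (365,217). The blue racks at (472,172) and the navy mat aren't candidates. I choose the white/grey console and check it in a crop.

```bash
sed -i 's/np.array(c\["rotation"\],float)@/cv2.Rodrigues(np.array(c["rotation"],float))[0]@/' h.py
cat >> h.py <<'E'
def cent(im,box,col):
    x0,y0,x1,y1=box; h=cv2.cvtColor(im[y0:y1,x0:x1],cv2.COLOR_BGR2HSV).astype(int)
    H,S,V=h[...,0],h[...,1],h[...,2]
    m={"blue":(abs(H-110)<14),"green":(abs(H-65)<18),"red":((H<8)|(H>172))}[col]&(S>130)&(V>60)
    n,l,st,c=cv2.connectedComponentsWithStats(m.astype(np.uint8))
    i=1+st[1:,4].argmax(); return c[i]+[x0,y0], st[i,2:]
E
python3 - <<'E'
from h import *
a=cv2.imread("pics/s0.png");b=cv2.imread("pics/t0.png")
for nm,z,tb,sb,col in(("knob",150,(345,200,385,240),(228,165,255,182),"blue"),("start",67,(188,220,208,242),(338,255,365,275),"green"),("stop",67,(213,220,235,242),(320,240,345,262),"red"),("pin",80,(350,182,370,202),(212,195,228,212),"red")):
    for n,im,bx in(("top",b,tb),("scene",a,sb)):
        c,s=cent(im,bx,col);print(nm,n,c.round(1),s,at(n,*c,z).round(1))
t=cv2.resize(b[170:250,325:405],(480,480),interpolation=2); s=cv2.resize(a[235:290,305:380],(320,235),interpolation=2);q=cv2.resize(a[162:220,200:265],(320,285),interpolation=2)
o=np.zeros((520,800,3),np.uint8);o[:480,:480]=t;o[:235,480:]=s;o[235:520,480:]=q
cv2.imwrite("pics/c0.png",o)
E
```

```text
knob top [364.9 216.8] [ 15  15 179] [ 543.4 -249.3  150. ]
knob scene [240.6 172.2] [13  8 65] [ 552.9 -242.4  150. ]
start top [197.5 229.9] [10  9 73] [498.  284.9  67. ]
start scene [350.3 261.9] [ 8  5 17] [500.5 285.9  67. ]
stop top [222.6 231.1] [10 11 81] [495.8 201.6  67. ]
stop scene [332.  248.7] [11  7 57] [502.7 207.1  67. ]
pin top [359.4 191.3] [ 6  6 23] [ 635.7 -246.6   80. ]
pin scene [219.  198.5] [ 5  4 16] [ 651.2 -228.9   80. ]
```

View pics/c0.png

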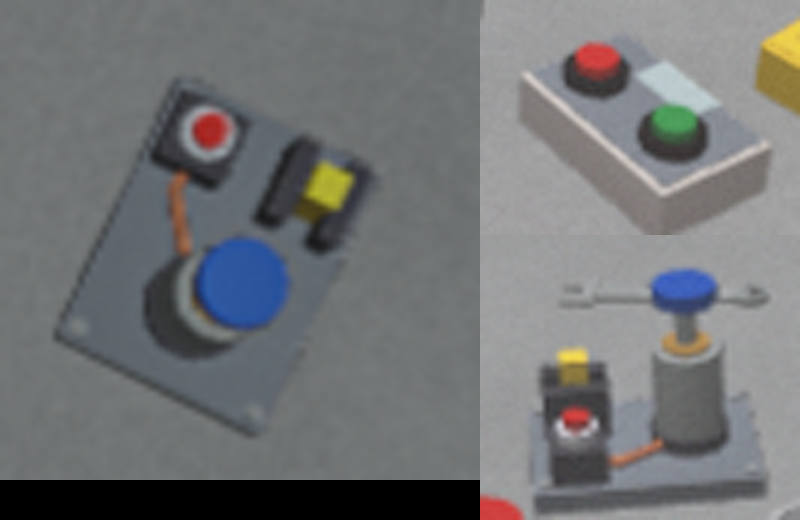

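The crop confirms it: a grey-white console with the green button nearest, and the clamp with its blue knob and a red pin, mostly in. Knob is about (545,-247) and start about (498,285). The green-red spacing measures 83 mm (84 given) and pin-knob 92-94 mm (94 given), so both agree.

```bash
python3 -m jog '[[-1,[-0.14,0.09,0],[0,0,0]],[-1,[-0.28,0.18,0],[0,0,0]],[-1,[-0.42,0.27,0],[0,0,0]],[-1,[-0.56,0.36,0],[0,0,0]],[-1,[-0.7,0.45,0],[0,0,0]],[-1,[-0.78,0.5,0],[0,0,0]],[-1,[-0.78,0.5,0],[0,0,0]],[-1,[-0.78,0.5,0],[0,0,0]],[-1,[-0.78,0.5,0],[0,0,0]],[-1,[-0.78,0.5,0],[0,0,0]]]' 20
python3 -m jog '[[-1,[-0.14,0.09,0],[0,0,0]],[-1,[-0.28,0.18,0],[0,0,0]],[-1,[-0.42,0.27,0],[0,0,0]],[-1,[-0.56,0.36,0],[0,0,0]],[-1,[-0.7,0.45,0],[0,0,0]],[-1,[-0.78,0.51,0],[0,0,0]],[-1,[-0.78,0.51,0],[0,0,0]],[-1,[-0.78,0.51,0],[0,0,0]],[-1,[-0.78,0.51,0],[0,0,0]],[-1,[-0.78,0.51,0],[0,0,0]]]'
cat >> h.py <<'E'
def off(target):
    s=status.state(); R=cv2.Rodrigues(np.array(s["ee_rot"],float))[0]
    return (R.T@(np.array(target,float)-s["ee_pos"])/300).round(3)
E
python3 - <<'E'
from h import *
a=snap("scene");b=snap("top")
cv2.imwrite("pics/s1.png",np.hstack([cv2.resize(a[100:230,180:310],(400,400),interpolation=2),cv2.resize(b[160:260,310:410],(400,400),interpolation=2)]))
print(off((545,-247,160)),status.state()["ee_rot"])
E
```

```text
time_s: 1.53
ee_pos: [354.3, -452.6, 226.7]
ee_rot: [-0.385, 3.118, -0.0]
force: [0.1, -0.8, 0.4]
finger_gap: 26.4
grasp_force: 0.0
time_s: 2.37
ee_pos: [543.6, -248.4, 226.2]
ee_rot: [0.382, -3.117, -0.0]
force: [-0.2, -0.9, 0.7]
finger_gap: 0.7
grasp_force: 0.0
[-0.007  0.005  0.222] [ 3.80571199e-01 -3.11810948e+00  1.50206516e-05]
```

View pics/s1.png

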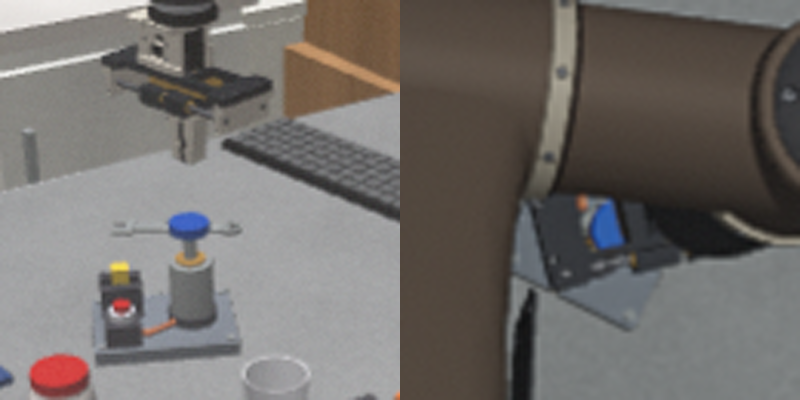

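The fingers are shut right above the knob (crop fingers (190,155), knob (190,225)). First stroke now.

```bash
python3 -m jog '[[-1,[-0.006,0.004,0.1],[0,0,0]],[-1,[-0.006,0.004,0.2],[0,0,0]],[-1,[-0.006,0.004,0.22],[0,0,0]],[-1,[-0.006,0.004,0.25],[0,0,0]],[-1,[-0.006,0.004,0.28],[0,0,0]],[-1,[-0.006,0.004,0.31],[0,0,0]],[-1,[-0.006,0.004,0.33],[0,0,0]],[-1,[-0.006,0.004,0.34],[0,0,0]],[-1,[-0.006,0.004,0.34],[0,0,0]],[-1,[-0.006,0.004,0.34],[0,0,0]]]'
python3 - <<'E'
from h import *
a=snap("scene");cv2.imwrite("pics/s2.png",cv2.resize(a[140:230,190:280],(500,500),interpolation=2))
E
```

```text
time_s: 3.3
ee_pos: [545.2, -247.0, 126.6]
ee_rot: [0.383, -3.118, 0.002]
force: [-6.4, -0.2, 8.9]
finger_gap: 0.3
grasp_force: 4.3
```

View pics/s2.png

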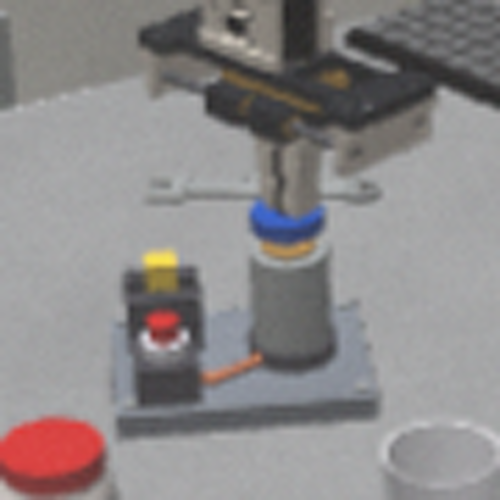

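The fingertips are centred on the knob and the plunger is about 24 mm down at 9 N; the pin (crop (162,325)) has started to rise. Repeating the stroke slightly deeper.

```bash
python3 -m jog '[[-1,[0,0,-0.06],[0,0,0]],[-1,[0,0,-0.11],[0,0,0]],[-1,[0,0,-0.11],[0,0,0]],[-1,[0,0,-0.11],[0,0,0]],[-1,[0,0,-0.07],[0,0,0]],[-1,[0,0,-0.03],[0,0,0]],[-1,[0,0,0],[0,0,0]],[-1,[0,0,0.015],[0,0,0]],[-1,[0,0,0.015],[0,0,0]],[-1,[0,0,0.015],[0,0,0]]]'
python3 -m jog '[[-1,[0,0,-0.06],[0,0,0]],[-1,[0,0,-0.12],[0,0,0]],[-1,[0,0,-0.12],[0,0,0]],[-1,[0,0,-0.12],[0,0,0]],[-1,[0,0,-0.08],[0,0,0]],[-1,[0,0,-0.04],[0,0,0]],[-1,[0,0,-0.01],[0,0,0]],[-1,[0,0,0],[0,0,0]],[-1,[0,0,0],[0,0,0]],[-1,[0,0,0],[0,0,0]]]'
python3 -m jog '[[-1,[0,0,-0.06],[0,0,0]],[-1,[0,0,-0.12],[0,0,0]],[-1,[0,0,-0.12],[0,0,0]],[-1,[0,0,-0.12],[0,0,0]],[-1,[0,0,-0.08],[0,0,0]],[-1,[0,0,-0.04],[0,0,0]],[-1,[0,0,-0.01],[0,0,0]],[-1,[0,0,0],[0,0,0]],[-1,[0,0,0],[0,0,0]],[-1,[0,0,0],[0,0,0]]]'
python3 - <<'E'
from h import *
a=snap("scene");cv2.imwrite("pics/s3.png",cv2.resize(a[160:220,205:265],(500,500),interpolation=2))
E
```

```text
time_s: 4.18
ee_pos: [547.4, -246.7, 121.7]
ee_rot: [-0.384, 3.115, -0.003]
force: [-0.0, 0.7, 9.3]
finger_gap: 0.8
grasp_force: 4.6
time_s: 5.02
ee_pos: [546.9, -246.4, 121.0]
ee_rot: [-0.384, 3.116, -0.002]
force: [-0.4, 0.6, 9.9]
finger_gap: 0.6
grasp_force: 4.9
time_s: 5.85
ee_pos: [546.5, -246.3, 120.6]
ee_rot: [-0.384, 3.116, -0.002]
force: [0.3, 1.2, 11.1]
finger_gap: 0.7
grasp_force: 5.2
```

View pics/s3.png

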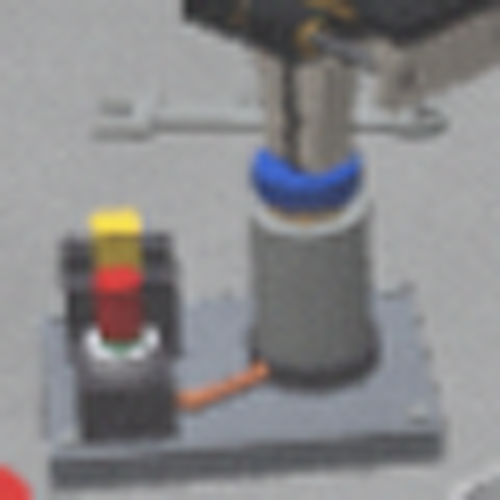

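The pin has risen a lot (red from (118,275) to (118,335)), and a sliver of green shows at (120,348). Three more strokes, ending raised.

```bash
python3 -m jog '[[-1,[0,0,-0.06],[0,0,0]],[-1,[0,0,-0.12],[0,0,0]],[-1,[0,0,-0.12],[0,0,0]],[-1,[0,0,-0.12],[0,0,0]],[-1,[0,0,-0.08],[0,0,0]],[-1,[0,0,-0.04],[0,0,0]],[-1,[0,0,-0.01],[0,0,0]],[-1,[0,0,0],[0,0,0]],[-1,[0,0,0],[0,0,0]],[-1,[0,0,0],[0,0,0]]]'
python3 -m jog '[[-1,[0,0,-0.06],[0,0,0]],[-1,[0,0,-0.12],[0,0,0]],[-1,[0,0,-0.12],[0,0,0]],[-1,[0,0,-0.12],[0,0,0]],[-1,[0,0,-0.08],[0,0,0]],[-1,[0,0,-0.04],[0,0,0]],[-1,[0,0,-0.01],[0,0,0]],[-1,[0,0,0],[0,0,0]],[-1,[0,0,0],[0,0,0]],[-1,[0,0,0],[0,0,0]]]'
python3 -m jog '[[-1,[0,0,-0.06],[0,0,0]],[-1,[0,0,-0.12],[0,0,0]],[-1,[0,0,-0.12],[0,0,0]],[-1,[0,0,-0.12],[0,0,0]],[-1,[0,0,-0.08],[0,0,0]],[-1,[0,0,-0.04],[0,0,0]],[-1,[0,0,-0.01],[0,0,0]],[-1,[0,0,0],[0,0,0]],[-1,[0,0,0],[0,0,0]],[-1,[0,0,0],[0,0,0]]]'
python3 -m jog '[[-1,[0,0,-0.06],[0,0,0]],[-1,[0,0,-0.12],[0,0,0]],[-1,[0,0,-0.2],[0,0,0]],[-1,[0,0,-0.3],[0,0,0]],[-1,[0,0,-0.35],[0,0,0]],[-1,[0,0,-0.35],[0,0,0]],[-1,[0,0,-0.35],[0,0,0]],[-1,[0,0,-0.35],[0,0,0]],[-1,[0,0,-0.35],[0,0,0]],[-1,[0,0,-0.35],[0,0,0]]]'
python3 - <<'E'
from h import *
a=snap("scene");cv2.imwrite("pics/s4.png",cv2.resize(a[160:220,205:265],(500,500),interpolation=2))
print(off((498,285,226)))
E
```

```text
time_s: 6.73
ee_pos: [546.2, -246.1, 120.4]
ee_rot: [-0.384, 3.117, -0.002]
force: [-0.2, 1.2, 12.1]
finger_gap: 0.4
grasp_force: 5.6
time_s: 7.57
ee_pos: [546.1, -246.1, 120.3]
ee_rot: [-0.384, 3.117, -0.001]
force: [0.0, 1.2, 12.4]
finger_gap: 0.4
grasp_force: 6.2
time_s: 8.4
ee_pos: [546.0, -246.1, 120.3]
ee_rot: [-0.385, 3.118, -0.001]
force: [-1.2, 2.1, 14.1]
finger_gap: 0.8
grasp_force: 6.7
time_s: 9.23
ee_pos: [544.9, -245.7, 223.4]
ee_rot: [0.383, -3.116, -0.001]
force: [-0.4, -0.3, -1.1]
finger_gap: 0.4
grasp_force: 0.0
[-0.276  1.755 -0.007]
```

View pics/s4.png

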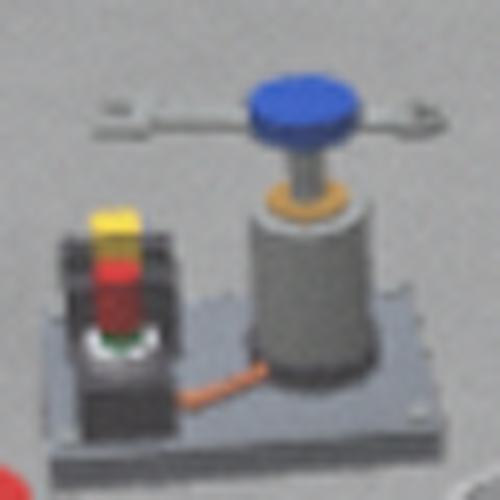

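The pin rose only slightly over three more full strokes, so it is at its stop, and the green foot shows at (122,340). Next, the start button.

```bash
python3 -m jog '[[-1,[-0.02,0.12,0],[0,0,0]],[-1,[-0.04,0.25,0],[0,0,0]],[-1,[-0.06,0.38,0],[0,0,0]],[-1,[-0.08,0.5,0],[0,0,0]],[-1,[-0.1,0.63,0],[0,0,0]],[-1,[-0.12,0.75,0],[0,0,0]],[-1,[-0.14,0.88,0],[0,0,0]],[-1,[-0.14,0.88,0],[0,0,0]],[-1,[-0.14,0.88,0],[0,0,0]],[-1,[-0.14,0.88,0],[0,0,0]]]'
python3 -m jog '[[-1,[-0.02,0.12,0],[0,0,0]],[-1,[-0.04,0.25,0],[0,0,0]],[-1,[-0.06,0.38,0],[0,0,0]],[-1,[-0.08,0.5,0],[0,0,0]],[-1,[-0.1,0.63,0],[0,0,0]],[-1,[-0.12,0.75,0],[0,0,0]],[-1,[-0.14,0.88,0],[0,0,0]],[-1,[-0.14,0.88,0],[0,0,0]],[-1,[-0.14,0.88,0],[0,0,0]],[-1,[-0.14,0.88,0],[0,0,0]]]'
python3 - <<'E'
from h import *
a=snap("scene");cv2.imwrite("pics/s5.png",cv2.resize(a[170:310,280:420],(560,560),interpolation=2))
print(off((498.5,285,75)))
E
```

```text
time_s: 10.12
ee_pos: [522.2, 20.6, 224.7]
ee_rot: [0.385, -3.117, 0.0]
force: [0.7, -0.1, 0.3]
finger_gap: 0.5
grasp_force: 0.0
time_s: 10.95
ee_pos: [499.5, 285.6, 224.5]
ee_rot: [0.382, -3.117, 0.001]
force: [0.0, -0.9, -0.9]
finger_gap: 0.3
grasp_force: 0.0
[0.003 0.    0.499]
```

View pics/s5.png

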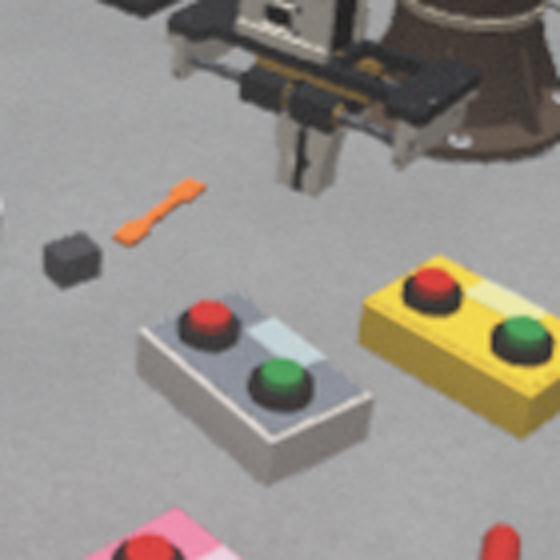

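The shut fingers are above the white console's green button (crop (282,375)). Pressing down.

```bash
python3 -m jog '[[-1,[0.003,0,0.1],[0,0,0]],[-1,[0.003,0,0.2],[0,0,0]],[-1,[0.003,0,0.3],[0,0,0]],[-1,[0.003,0,0.4],[0,0,0]],[-1,[0.003,0,0.48],[0,0,0]],[-1,[0.003,0,0.51],[0,0,0]],[-1,[0.003,0,0.525],[0,0,0]],[-1,[0.003,0,0.535],[0,0,0]],[-1,[0.003,0,0.54],[0,0,0]],[-1,[0.003,0,0.54],[0,0,0]]]'
```

```text
time_s: 11.83
ee_pos: [499.0, 286.5, 64.4]
ee_rot: [-0.383, 3.117, 0.001]
force: [-1.0, -2.0, 3.7]
finger_gap: 0.8
grasp_force: 1.6
```

```bash
python3 -m jog '[[-1,[0,0,0.005],[0,0,0]],[-1,[0,0,0.01],[0,0,0]],[-1,[0,0,0.015],[0,0,0]],[-1,[0,0,0.015],[0,0,0]],[-1,[0,0,0.02],[0,0,0]],[-1,[0,0,0.02],[0,0,0]],[-1,[0,0,0.02],[0,0,0]],[-1,[0,0,0.02],[0,0,0]],[-1,[0,0,0.02],[0,0,0]],[-1,[0,0,0.02],[0,0,0]]]'
```

```text
time_s: 12.67
ee_pos: [499.3, 287.1, 61.3]
ee_rot: [-0.386, 3.114, 0.002]
force: [-9.1, -6.8, 34.2]
finger_gap: 0.3
grasp_force: 16.6
```

34 N at 61 mm means the button is bottomed. Letting it go.

```bash
python3 -m jog '[[-1,[0,0,-0.03],[0,0,0]],[-1,[0,0,-0.08],[0,0,0]],[-1,[0,0,-0.16],[0,0,0]],[-1,[0,0,-0.26],[0,0,0]],[-1,[0,0,-0.36],[0,0,0]],[-1,[0,0,-0.45],[0,0,0]],[-1,[0,0,-0.5],[0,0,0]],[-1,[0,0,-0.5],[0,0,0]],[-1,[0,0,-0.5],[0,0,0]],[-1,[0,0,-0.5],[0,0,0]]]'
python3 - <<'E'
from h import *
snap("scene","s6.png")
E
```

```text
time_s: 13.5
ee_pos: [497.9, 286.7, 206.6]
ee_rot: [0.384, -3.118, -0.001]
force: [-0.2, -0.7, 0.1]
finger_gap: 0.1
grasp_force: 0.0
```

View pics/s6.png

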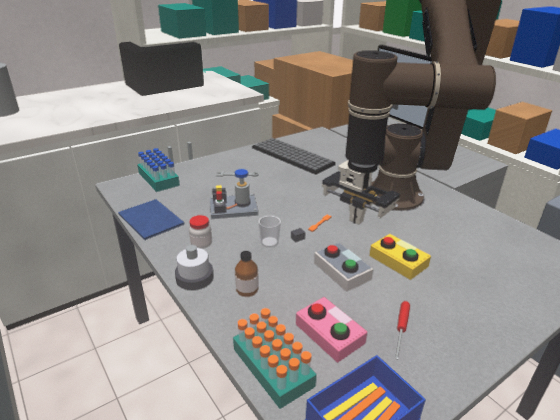

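The arm is clear, the green button at (350,265) is back up, the pin at (219,195) is out and everything else is where it was.

```bash
python3 -c "
from cell import robot; print(robot.job_done())"
```

```text
the job is handed in; nothing more can be done
None
```

The job is handed in, and the verdict was not shown. After seven plunger strokes the pin was at its stop with its green foot showing. I then pressed the white console's start button to the bottom and released it. The arm finished clear at 13.5 s, with nothing else visibly moved.

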